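# Cover the pump housing and hold it in the pump-action bench clamp

### The job

Set the round end cover, spigot down, into the bore of the square pump housing that stands in the bench clamp, so that it sits fully seated and level. Then pump the clamp's orange trigger, and only the trigger, until the rubber pad bears on the housing and holds it against the fixed stop, with the pad's yellow spring plunger pressed back about half way and never all the way. Finish while still holding the trigger squeezed, with the other parts on the bench left where they lie.

Things in the scene. Friction and masses are not known exactly. Their poses are not given: they have to be found in the camera images.
- clamp: Blue bench clamp fixed to the bench. Origin: on the bench, on its centre line; x runs along the clamp from trigger end to fixed stop, z up. Along x: dark base plate -200 to 175 mm (100 wide, 12 thick); two blue cheeks -175 to -65 mm, 62 wide, top 87 above the bench, with the jaw's toothed bar between; fixed stop's face at 140 mm, its top 67 above the bench.
- stop (a point): Foot of the fixed stop's inner face on the clamp's centre line, on top of the base plate (12 mm above the bench). Axes as the clamp's. Housing against the stop: its centre at x = -40 mm here.
- post_grip (a point): Fixed black grip post, 12 mm thick along the clamp's x, 30 wide; this point: its middle, at clamp x = -136 mm, 130 mm above the bench; post top 145 mm. It stands behind the trigger, away from the housing. Post's back face to resting trigger's front face: 62 mm at this height, 35 mm when fully squeezed.
- paddle: Orange trigger paddle, 12 mm thick, 30 wide, upright in front of the black post (housing side). Origin: mid-thickness, 55 mm from the pivot, 11 mm below its upper end, 128 mm above the bench at rest; z along the paddle. Squeeze it towards the post (clamp's -x).
- trigger (a joint): Trigger angle, rad: 0 at rest (leaning 0.25 rad to the housing), grows as squeezed towards the post, end stop 0.5 (27 mm of paddle travel). Pivot 75 mm above the bench at clamp x = -100 mm. Squeezing takes 11 to 20 N; a spring of 2 to 4 N returns it, the jaw then stays. A full stroke and return moves the jaw on about 11 mm (one tooth of the bar); a stroke's first third may be free play.
- jaw (a joint): Travel of the jaw (red block with toothed bar) towards the stop, m: 0 fully back, 0.075 at most. Only the trigger is to move it; friction of about 11 N holds it. At value q the face of the relaxed pad is at clamp x = 14 mm + q, so it meets a housing that stands at the stop at about q = 0.046.
- jaw_block: Red block of the jaw, 22 x 70 x 45 mm, top 59 mm above the bench. Origin: its centre. Not to be pushed by the robot.
- pad_plate: Black rubber pad at the front of the jaw, 60 mm wide, 36 mm high, 8 mm thick, on a yellow spring plunger. Origin: centre of the face that meets the housing, 38 mm above the bench. Not to be pushed by the robot.
- pad (a joint): How far the pad is pressed back into the jaw, m: 0 free, 0.024 all the way. Spring of 0.4 N per mm. Out, 24 mm of yellow plunger shows between pad and red block.
- housing_rim (a point): Aluminium pump housing, a square block 80 x 80 x 70 mm, loose, standing on the clamp's base plate between pad and stop. This point: centre of the round bore's mouth, on its top face, 82 mm above the bench. Bore 56 mm diameter, 50 mm deep. z up.
- housing: The same housing; origin: centre of its underside, 12 mm above the bench; x along the clamp.
- cover_boss (a point): Round steel end cover lying on the bench, brass boss up; this point: on its axis, half-way up the boss. Boss 28 mm diameter, 30 high, on a flange 72 mm diameter, 8 thick; under it a chamfered spigot 52 mm diameter, 6 deep. The point is 15 mm above the flange's top, 23 above its under face, 29 above the spigot's foot. z along the axis, up.
- cover_seat (a point): Centre of the under face of the cover's flange, which rests on the housing's top face when seated.
- bearing_mid (a point): Dark steel bearing ring, 68 mm outer and 40 mm inner diameter, 18 mm high; leave it. Its centre.
- piston_a_mid (a point): Steel piston standing on its brass shoe, 70 mm tall, 30 mm wide at the foot; leave it. Half-way up.
- piston_b_mid (a point): A second such piston; leave it.
- piston_c_mid (a point): A third such piston; leave it.
- wrench_grip (a point): Wrench, 200 mm, lying on the bench; leave it. Middle of its handle.
Things that resemble listed ones, but are neither listed nor needed, are in the scene too. Of the things that look like the part that bears cover_boss, take the one that is farthest to the robot's right at the start.

How it is judged:
On the way, in this order (a step that is already met when the one before it is completed fails the run):
1. the cover sits seated and level on the housing, the pad not yet on it (horizontal distance between cover_seat and housing_rim below 0.004 m and z of cover_seat in the frame of housing_rim between -0.003 and 0.002 m and angle between cover_seat's own z axis and vertical below 0.04 rad and value of joint pad below 0.003 m), for 0.3 s.
2. the pad bears on the housing (contact force between pad_plate and housing above 1 N), for 0.2 s.
At the end, for the whole second after the job is handed in: Cover seated (2 mm of the rim's height, 4 mm of centre, 0.04 rad of level); pad pressed back 5 to 18 mm, over 1.5 N on the housing; housing within 5 mm of the stop; fingers still squeeze the trigger (over 0.03 rad, 0.5 N); jaw at rest (horizontal distance between cover_seat and housing_rim below 0.004 m and z of cover_seat in the frame of housing_rim between -0.003 and 0.002 m and angle between cover_seat's own z axis and vertical below 0.04 rad and value of joint pad between 0.005 and 0.018 m and contact force between pad_plate and housing above 1.5 N and x of housing in the frame of stop above -0.045 m and value of joint trigger above 0.03 rad and contact force between the fingers and paddle above 0.5 N and velocity of joint jaw below 0.005 m/s); the arm keeps its last pose, push and grip.
It fails at once if the pad is pressed back all the way (the housing is crushed) (value of joint pad above 0.0215 m).
It fails at once if the jaw or pad is pushed by the robot instead of by the trigger (contact force between any of the fingers, the arm and jaw_block above 8 N or contact force between any of the fingers, the arm and pad_plate above 8 N).
It fails at once if another part on the bench is disturbed (distance of any of bearing_mid, piston_a_mid, piston_b_mid, piston_c_mid, wrench_grip from where it was at the start of the episode above 0.03 m).
It also fails if it takes over 72 s, if anything falls off the work surface, if the arm or the gripper's body presses on something with over 40 N, if the wrist force passes 120 N, or if a joint passes its speed limit or range.

### The arm

A 6-joint arm with a two-finger parallel gripper is mounted at the origin on the work surface. World frame = base frame: x ahead of the robot, y to its left, z up, the work surface at z = 0. Lengths are in m, angles in rad, forces in N, time in s.
With the tool pointing down it reaches from about 0.35 to 0.925 m from the base axis. Payload 6.4 kg.
Tool frame: the origin (TCP) lies at the very end of the fingers, on their centre line; the grasp point (between the pads) lies 19 mm behind it; z points along the fingers, y is the line along which they close (so a half turn about z gives the same grasp; the last joint's range is limited). The gripper opens to 94 mm and grips with 3 to 60 N. Pads are 16 mm wide; open, the fingers measure 119 mm over their backs; the gripper's body (75 mm by 177 mm) begins 78 mm behind the grasp point.
Start: joints at [0.93, 0.245, 1.558, -0, 1.339, -0.174], TCP at [0.293, 0.58, 0.205] pointing down, gripper open.
Joint ranges: [-3.13, 3.13], [-1.02, 2.26], [0.13, 2.54], [-0.95, 4.09], [0.21, 2.88], [-2.74, 2.74]. Speed limits (rad/s): [2.57, 2.57, 3.14, 3.14, 3.14, 3.14].

### API

Orientations are given as a 3x3 rotation matrix whose columns are the frame's x, y, z axes.
In Python, from workcell import r, eyes, job_done gives the robot as it stands. The module is installed in compiled form; this text tells all that it offers.
- The arm moves only by the tool carry_out, never from a script. Its argument "series" is a list of rows, each an object with "travel": the shift along the world's x, y, z normalised to -1 to 1, where 1 is 1 m, a list of three; "twist": the turn, a rotation vector about the world's x, y, z normalised to -1 to 1, where 1 is 45 degrees, a list of three; "jaw": the closure, from 0 (fully open) to 1 (shut). A call has 1 to 12 rows; each row shifts and turns the commanded pose from where the row before left it; what a row does not reach is not made up. A row lasts 1/8 s, in which the tool goes at most 62.5 mm and 10.7 degrees, less where a joint would pass 70% of its speed; a pose out of reach is approached as far as the arm can. A call with a number of a shift or a turn outside -1 to 1 is refused whole. A call with a gripper value outside its range is refused whole. The fingers move at their own pace and stop on an object; "newtons" is the grip in N (left out, the last holds). Time passes only in rows, so rows that do not move let the fingers close. It gives the time, the measured TCP pose, the force, the opening and the grip force at its end, in the units of the state.
- r.read_state(): the state, without advancing time (a new reading comes with each control period).
- eyes.camera(name): name is "side" or "top" or "wrist"; returns a dict with "frame" (384x512x3 uint8, red, green, blue), "mtx" (3x3 intrinsics, pixels), "cam_to_world" (4x4, takes a point from camera to world coordinates). Camera axes: x right, y up, looking along -z (the intrinsics and any distortion apply to the point x, -y, -z); pixel columns grow to the right and rows downward; lengths in m; the calibration is good to about 2 mm. A picture is of the moment at which its call begins. There is no depth.
- job_done(): hands the job in; it is judged then, once.
The state is a dict: "t": time; "qpos": joint angles; "qvel": joint speeds; "joint_torque": joint torques, N m; "tool_pos": TCP position; "orientation": TCP orientation; "ft_force": force on the tool from outside, world axes, zero at the start; "ft_torque": the same for the moment, N m; "gripper_width": opening from 0.0 (shut) to 1.0 (fully open); "grasp_force": force on a finger pad.
Only numpy, scipy, OpenCV 4.12 (cv2) and the standard library are available. Lean on these libraries where they do the work, as an engineer would, in place of code of your own. Each camera call takes 0.05 s, during which the arm holds its last target. There are 200 camera calls.

## Working session

There is one attempt and no reset: what is moved stays moved. The work goes in short steps, Python scripts to look and compute and a tool call to move; the robot and the scene stay as the last step left them, time stands still between calls to the robot, and variables do not carry over. Pictures are saved under pics/ and viewed, at most 10 in all, crops included, and the job is handed in when it is done.

Besides the shell and the picture viewer there is one more tool, called after "Call:" as name(argument=value, ...) on one line, values as JSON. carry_out: Moves the arm, as the interface text tells. Scaled input: -1 to 1 covers 1 m each way for a shift and 45 degrees each way for a turn. Its arguments: {"type":"object","properties":{"series":{"type":"array"},"newtons":{"type":"number"}},"required":["series"]}

```bash
mkdir -p pics
cat > h.py <<'E'
import numpy as np, cv2
from workcell import r, eyes, job_done
def snap(n,f):
    c=eyes.camera(n); cv2.imwrite(f'pics/{f}.png',c['frame'][:,:,::-1]); np.savez(f'pics/{f}.npz',**c); return c
def load(f): return np.load(f'pics/{f}.npz')
def ray(c,u,v):
    K=c['mtx']; T=c['cam_to_world']; d=np.linalg.inv(K)@[u,v,1]; d=np.array([d[0],-d[1],-d[2]])
    return T[:3,3],T[:3,:3]@d
def onz(c,u,v,z):
    o,d=ray(c,u,v); return o+d*(z-o[2])/d[2]
def proj(c,p):
    T=c['cam_to_world']; q=T[:3,:3].T@(np.array(p)-T[:3,3]); k=c['mtx']@[q[0],-q[1],-q[2]]; return k[:2]/k[2]
E
python3 - <<'E'
from h import *
s=r.read_state(); print(s['t'],s['tool_pos'],s['orientation'].tolist() if hasattr(s['orientation'],'tolist') else s['orientation'],s['ft_force'],s['gripper_width'])
ims=[]
for n in('top','side'):
    c=snap(n,n+'0'); print(n,c['cam_to_world'].round(3).tolist(),c['mtx'].round(1).tolist(),c.keys()); ims.append(c['frame'])
E
```

```text
0.0 [0.29214076 0.57999708 0.20438101] [[-0.8930490682636237, 0.4499579496422461, -0.001097828410757584], [0.44995918091698267, 0.8930478862175317, -0.0014860790412253887], [0.0003117402632605217, -0.001821119475624268, -0.9999982931694752]] [ 0.02795667 -0.39117874  0.17001034] 0.9962158312715114
top [[-0.03, 0.998, -0.062, 0.524], [-0.999, -0.031, -0.015, 0.047], [-0.017, 0.061, 0.998, 1.131], [0.0, 0.0, 0.0, 1.0]] [[369.9, 0.0, 251.9], [0.0, 369.9, 188.3], [0.0, 0.0, 1.0]] dict_keys(['frame', 'mtx', 'cam_to_world'])
side [[0.844, 0.309, -0.438, 0.049], [-0.536, 0.489, -0.688, -0.793], [0.002, 0.816, 0.579, 0.803], [0.0, 0.0, 0.0, 1.0]] [[416.2, 0.0, 258.9], [0.0, 416.2, 199.9], [0.0, 0.0, 1.0]] dict_keys(['frame', 'mtx', 'cam_to_world'])
```

View pics/top0.png

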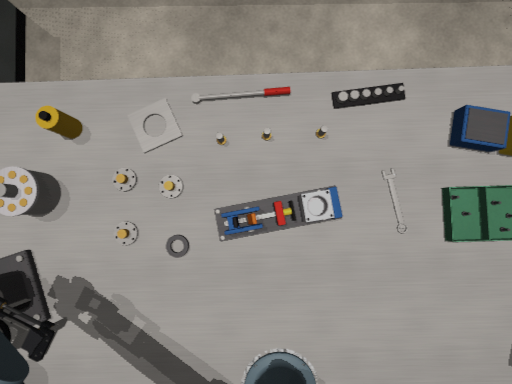

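View pics/side0.png

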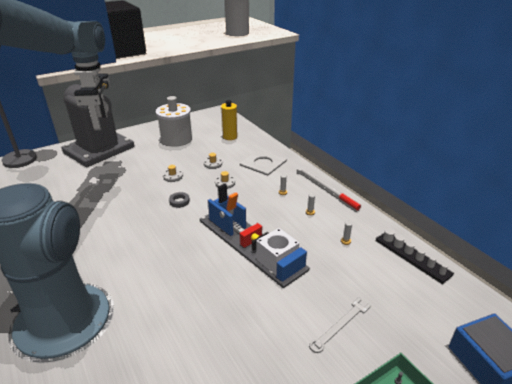

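The top view shows three look-alike covers with brass bosses at px (124,180), (171,187) and (126,233). Image right is world -y, so (171,187) is farthest to the robot's right. The clamp runs from the trigger at (240,220) to the stop at (335,203), with the bore at (317,206). I'll measure these and confirm the cover in a crop.

Run:
```python
from h import *
for n in('top0','side0'):
    c=load(n); im=c['frame']; hsv=cv2.cvtColor(im,cv2.COLOR_RGB2HSV)
    def blobs(lo,hi,mn=8):
        m=cv2.inRange(hsv,lo,hi); k,_,st,ce=cv2.connectedComponentsWithStats(m)
        return [(ce[i].round(1).tolist(),st[i].tolist()) for i in range(1,k) if st[i][4]>=mn]
    print(n)
    for nm,lo,hi in(('brass',(15,130,110),(28,255,255)),('orange',(3,170,120),(14,255,255)),('red',(0,150,80),(2,255,255)),('yellow',(27,150,120),(35,255,255)),('blue',(105,130,50),(125,255,255))):
        print(nm,[b for b in blobs(lo,hi) if b[1][4]<3000])
a=load('top0')['frame'][150:250,100:350]; a=cv2.resize(a,None,fx=3.2,fy=3.2,interpolation=cv2.INTER_CUBIC)
cv2.imwrite('pics/crop0.png',a[:,:,::-1])
c=load('top0')
for p in((124,180),(171,187),(126,233)): print(p,onz(c,*p,0.04).round(3))
```

```text
top0
brass [([47.5, 117.0], [36, 106, 23, 23, 326]), ([319.6, 134.5], [316, 130, 9, 8, 19]), ([267.2, 137.3], [262, 134, 9, 6, 17]), ([223.7, 140.6], [222, 137, 4, 7, 14]), ([11.9, 174.1], [9, 171, 7, 7, 39]), ([120.6, 177.9], [117, 174, 8, 9, 59]), ([1.3, 179.2], [0, 176, 4, 7, 24]), ([23.1, 178.7], [20, 176, 7, 7, 37]), ([168.5, 185.1], [165, 181, 8, 9, 56]), ([28.0, 190.1], [25, 187, 7, 7, 40]), ([1.2, 202.3], [0, 199, 4, 7, 22]), ([23.0, 202.0], [20, 199, 7, 7, 39]), ([11.1, 206.9], [8, 204, 7, 7, 39]), ([286.9, 211.0], [283, 208, 9, 7, 42]), ([122.1, 233.4], [118, 229, 9, 9, 62])]
orange [([253.3, 218.3], [251, 213, 6, 11, 42])]
red [([277.0, 90.8], [264, 87, 26, 9, 168]), ([279.2, 212.9], [274, 201, 12, 25, 180])]
yellow [([287.5, 211.0], [284, 210, 8, 3, 20])]
blue [([480.3, 128.3], [460, 105, 50, 43, 441]), ([335.4, 202.3], [328, 187, 14, 31, 207]), ([239.5, 221.1], [222, 207, 41, 28, 391])]
side0
brass [([229.2, 121.0], [221, 103, 16, 37, 456]), ([212.4, 156.7], [210, 153, 6, 9, 40]), ([171.7, 169.2], [169, 165, 6, 10, 44]), ([224.6, 175.8], [222, 172, 6, 9, 48]), ([282.7, 192.3], [279, 191, 8, 4, 23]), ([310.2, 212.2], [307, 210, 8, 5, 27]), ([254.3, 235.9], [251, 233, 9, 7, 42]), ([345.7, 241.3], [341, 239, 10, 5, 30])]
orange [([232.8, 195.7], [229, 193, 8, 6, 26])]
red [([349.6, 201.3], [340, 194, 20, 16, 121]), ([249.2, 234.0], [240, 224, 22, 23, 239])]
yellow [([254.8, 235.4], [253, 234, 5, 4, 12])]
blue [([81.3, 17.7], [18, 0, 98, 64, 1731]), ([4.0, 140.3], [0, 117, 13, 39, 279]), ([226.1, 215.4], [209, 199, 37, 36, 705]), ([290.8, 263.7], [277, 248, 29, 33, 566]), ([477.7, 358.0], [450, 314, 62, 70, 1603]), ([507.9, 326.8], [504, 323, 8, 8, 9])]
(124, 180) [0.628 0.444 0.04 ]
(171, 187) [0.603 0.304 0.04 ]
(126, 233) [0.471 0.439 0.04 ]
```

View pics/crop0.png

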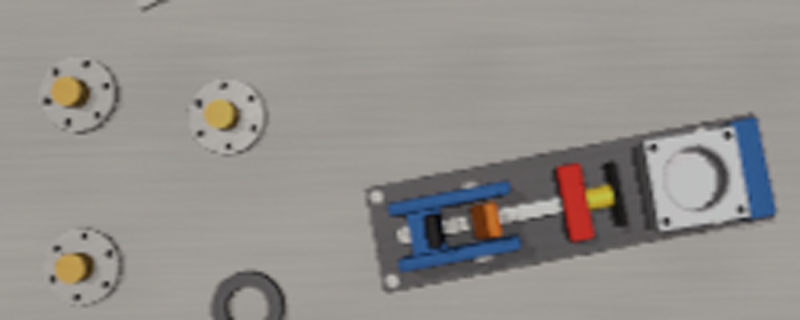

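The crop confirms it: the cover at crop (222,114), px (169,185), is the rightmost of the three, brass boss up. The clamp's pad is well clear of the housing.

Run:
```python
from h import *
c=load('top0')
print('boss top-view', onz(c,168.5,185.1,0.038).round(4))
# two-view
s=load('side0')
def tri(a,ua,b,ub):
    o1,d1=ray(a,*ua);o2,d2=ray(b,*ub)
    t=np.linalg.lstsq(np.c_[d1,-d2],o2-o1,rcond=None)[0]; p=o1+d1*t[0];q=o2+d2*t[1]; return ((p+q)/2).round(4),np.linalg.norm(p-q).round(4)
print('boss tri',tri(c,(168.5,185.1),s,(224.6,175.8)))
print('flange',onz(c,171.2,186.7,.012).round(4))
print('trigger tri',tri(c,(253.3,218.3),s,(232.8,195.7)))
L=onz(c,217.5,224.8,.012); R=onz(c,339,202,.067)
print(L,R,np.linalg.norm((R-L)[:2]),np.degrees(np.arctan2(*(R-L)[1::-1])))
B=onz(c,100+695/3.2,150+179/3.2,.082); print('bore',B)
e=(R-L)[:2]/np.linalg.norm((R-L)[:2]); print('e',e,'bore along',(B-L)[:2]@e-.2)
for nm in((253.3,218.3),(279.2,212.9)):
    p=onz(c,*nm,.13 if nm[0]<260 else .059); print(p.round(4),(p-L)[:2]@e-.2, (p-L)[:2]@[-e[1],e[0]])
```

```text
boss top-view [0.6092 0.3116 0.038 ]
boss tri (array([0.6104, 0.3134, 0.0292]), np.float64(0.0014))
flange [0.606  0.3097 0.012 ]
trigger tri (array([0.5053, 0.0611, 0.1317]), np.float64(0.0003))
[0.48650503 0.17144847 0.012     ] [ 0.54317617 -0.18459992  0.067     ] 0.3605302690281881 -80.95626623608037
bore [ 0.53365537 -0.11950822  0.082     ]
e [ 0.15718832 -0.98756865] bore along 0.09475119545307586
[0.5051 0.0612 0.13  ] -0.08822427853194909 0.0010299100345224528
[ 0.5171 -0.013   0.059 ] -0.013026114981063402 0.0012043596498860568
```

Call:
carry_out(series=[{"travel": [0.0395, -0.0336, -0.006], "twist": [0, 0, 0.1], "jaw": 0}, {"travel": [0.0395, -0.0336, -0.006], "twist": [0, 0, 0.1], "jaw": 0}, {"travel": [0.0395, -0.0336, -0.006], "twist": [0, 0, 0.1], "jaw": 0}, {"travel": [0.0395, -0.0336, -0.006], "twist": [0, 0, 0.1], "jaw": 0}, {"travel": [0.0395, -0.0336, -0.006], "twist": [0, 0, 0.1], "jaw": 0}, {"travel": [0.0395, -0.0336, -0.006], "twist": [0, 0, 0.1], "jaw": 0}, {"travel": [0.0395, -0.0336, -0.006], "twist": [0, 0, 0.1], "jaw": 0}, {"travel": [0.0395, -0.0336, -0.006], "twist": [0, 0, 0.1], "jaw": 0}, {"travel": [0, 0, 0], "twist": [0, 0, 0], "jaw": 0}], newtons=30)

```text
t: 1.23
tool_pos: [0.6102, 0.3088, 0.1561]
orientation: [[-0.988, -0.156, -0.002], [-0.156, 0.988, -0.001], [0.002, -0.001, -1.0]]
ft_force: [0.1, 0.3, -0.0]
gripper_width: 0.997
grasp_force: 0.0
```

Run:
```python
from h import *
c=snap('wrist','w1'); s=r.read_state(); print(s['t'],np.array(s['tool_pos']).round(4),np.array(s['orientation']).round(3).tolist())
print(c['cam_to_world'].round(3).tolist(),c['mtx'].tolist())
print('expected boss',proj(c,[.609,.312,.044]))
hsv=cv2.cvtColor(c['frame'],cv2.COLOR_RGB2HSV); m=cv2.inRange(hsv,(15,120,90),(30,255,255)); k,_,st,ce=cv2.connectedComponentsWithStats(m)
print([(ce[i].round(1).tolist(),st[i].tolist()) for i in range(1,k) if st[i][4]>60])
```

```text
1.275 [0.6089 0.3104 0.1564] [[-0.987, -0.158, -0.002], [-0.158, 0.987, -0.0], [0.002, 0.0, -1.0]]
[[-0.157, -0.962, -0.225, 0.544], [0.988, -0.153, -0.036, 0.298], [0.0, -0.228, 0.974, 0.335], [0.0, 0.0, 0.0, 1.0]] [[269.1354345103063, 0.0, 256.92322125089396], [0.0, 269.1354345103063, 189.18400416154128], [0.0, 0.0, 1.0]]
expected boss [259.80536358 187.60150268]
[([417.4, 76.2], [404, 62, 28, 29, 617]), ([260.1, 187.4], [249, 177, 24, 22, 403]), ([378.3, 226.7], [366, 216, 25, 23, 425])]
```

View pics/w1.png

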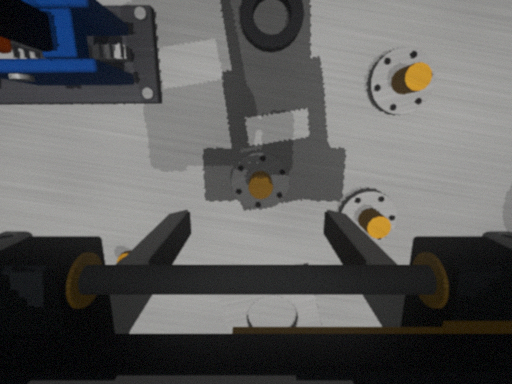

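The wrist view shows the target boss at (260,187), where I predicted it (259.8,187.6), centred between the fingers. I'll descend and grasp.

Call:
carry_out(series=[{"travel": [0, 0.001, -0.04], "twist": [0, 0, 0], "jaw": 0}, {"travel": [0, 0, -0.04], "twist": [0, 0, 0], "jaw": 0}, {"travel": [0, 0, -0.03], "twist": [0, 0, 0], "jaw": 0}, {"travel": [0, 0, -0.018], "twist": [0, 0, 0], "jaw": 0}, {"travel": [0, 0, -0.01], "twist": [0, 0, 0], "jaw": 0}, {"travel": [0, 0, 0], "twist": [0, 0, 0], "jaw": 0.5}, {"travel": [0, 0, 0], "twist": [0, 0, 0], "jaw": 1}, {"travel": [0, 0, 0], "twist": [0, 0, 0], "jaw": 1}, {"travel": [0, 0, 0], "twist": [0, 0, 0], "jaw": 1}, {"travel": [0, 0, 0], "twist": [0, 0, 0], "jaw": 1}], newtons=40)

```text
t: 2.52
tool_pos: [0.6087, 0.3127, 0.0197]
orientation: [[-0.987, -0.161, 0.0], [-0.161, 0.987, 0.0], [-0.0, 0.0, -1.0]]
ft_force: [-0.5, -0.4, -0.5]
gripper_width: 0.506
grasp_force: 0.0
```

Call:
carry_out(series=[{"travel": [0, 0, 0], "twist": [0, 0, 0], "jaw": 1}, {"travel": [0, 0, 0], "twist": [0, 0, 0], "jaw": 1}, {"travel": [0, 0, 0], "twist": [0, 0, 0], "jaw": 1}, {"travel": [0, 0, 0], "twist": [0, 0, 0], "jaw": 1}, {"travel": [0, 0, 0.03], "twist": [0, 0, 0], "jaw": 1}, {"travel": [0, 0, 0.05], "twist": [0, 0, 0], "jaw": 1}, {"travel": [0, 0, 0.05], "twist": [0, 0, 0], "jaw": 1}, {"travel": [0, 0, 0], "twist": [0, 0, 0], "jaw": 1}])

```text
t: 3.52
tool_pos: [0.6113, 0.3137, 0.1547]
orientation: [[-0.987, -0.161, 0.009], [-0.161, 0.987, 0.003], [-0.009, 0.002, -1.0]]
ft_force: [-0.4, 0.1, -2.3]
gripper_width: 0.289
grasp_force: 40.0
```

Run:
```python
from h import *
s=r.read_state(); print(s['t'],np.array(s['tool_pos']).round(4),np.array(s['orientation']).round(4).tolist(),s['ft_force'],s['gripper_width'],s['grasp_force'])
t=np.array(s['tool_pos']);R=np.array(s['orientation'])
c=snap('wrist','w2')
for z in(.004,): print(proj(c,t-R[:,2]*z))
hsv=cv2.cvtColor(c['frame'],cv2.COLOR_RGB2HSV); m=cv2.inRange(hsv,(15,120,60),(30,255,255)); k,_,st,ce=cv2.connectedComponentsWithStats(m)
print([(ce[i].round(1).tolist(),st[i].tolist()) for i in range(1,k) if st[i][4]>60])
d=snap('side','s2')
```

```text
3.525 [0.6113 0.3137 0.1547] [[-0.9869, -0.1609, 0.009], [-0.1609, 0.987, 0.003], [-0.0094, 0.0016, -1.0]] [-0.42782493  0.10250217 -2.32490173] 0.2892312609817123 39.999375343322754
[256.77914811 225.87277434]
[([410.9, 74.4], [390, 59, 40, 31, 816]), ([256.8, 230.8], [235, 204, 45, 54, 1851]), ([371.4, 222.7], [356, 208, 31, 30, 570]), ([201.2, 278.9], [198, 254, 12, 54, 229]), ([312.7, 280.6], [305, 254, 12, 54, 236]), ([443.4, 326.0], [422, 317, 41, 17, 487]), ([258.5, 329.8], [210, 327, 95, 6, 349])]
```

View pics/w2.png

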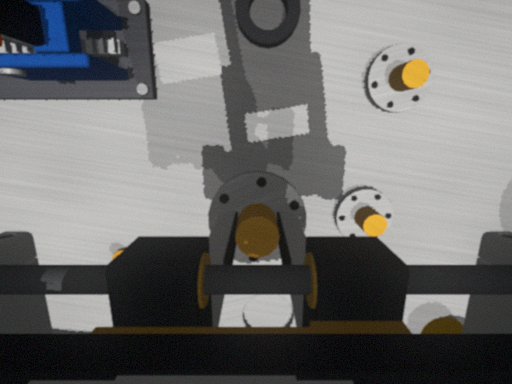

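The cover is held: the boss is between the pads at (257,231), the opening is 27 mm, and the flange looks level. Next I'll move to a point behind the housing so the wrist camera can see the bore.

Call:
carry_out(series=[{"travel": [0.001, -0.02, 0.03], "twist": [0, 0, 0], "jaw": 1}, {"travel": [0.001, -0.05, 0.03], "twist": [0, 0, 0], "jaw": 1}, {"travel": [0.001, -0.054, 0.005], "twist": [0, 0, 0], "jaw": 1}, {"travel": [0.001, -0.054, 0], "twist": [0, 0, 0], "jaw": 1}, {"travel": [0.002, -0.054, 0], "twist": [0, 0, 0], "jaw": 1}, {"travel": [0.002, -0.054, 0], "twist": [0, 0, 0], "jaw": 1}, {"travel": [0.002, -0.054, 0], "twist": [0, 0, 0], "jaw": 1}, {"travel": [0.002, -0.054, 0], "twist": [0, 0, 0], "jaw": 1}, {"travel": [0.002, -0.04, 0], "twist": [0, 0, 0], "jaw": 1}, {"travel": [0, 0, 0], "twist": [0, 0, 0], "jaw": 1}, {"travel": [0, 0, 0], "twist": [0, 0, 0], "jaw": 1}])

```text
t: 5.0
tool_pos: [0.6214, -0.1205, 0.2118]
orientation: [[-0.987, -0.161, -0.004], [-0.161, 0.987, 0.002], [0.004, 0.003, -1.0]]
ft_force: [-0.4, -0.4, -1.8]
gripper_width: 0.289
grasp_force: 40.0
```

Run:
```python
from h import *
s=r.read_state(); print(s['t'],np.array(s['tool_pos']).round(4),np.array(s['orientation']).round(4).tolist(),s['gripper_width'],s['grasp_force'])
t=np.array(s['tool_pos']);R=np.array(s['orientation'])
c=snap('wrist','w3'); np.savez('pics/w3s.npz',t=t,R=R)
print(proj(c,[.5337,-.1195,.082]))
ctr=t+R[:,2]*.0057
for a in(0,90,180,270):
    a=np.radians(a); print(proj(c,ctr+.036*(R[:,0]*np.cos(a)+R[:,1]*np.sin(a))).round(1))
```

```text
5.0 [ 0.6214 -0.1205  0.2118] [[-0.987, -0.1607, -0.004], [-0.1607, 0.987, 0.002], [0.0037, 0.0026, -1.0]] 0.28923541530825025 39.999414682388306
[270.14047506 108.43498945]
[256.7 172.1]
[306.3 221. ]
[256.7 266. ]
[207.2 221. ]
```

View pics/w3.png

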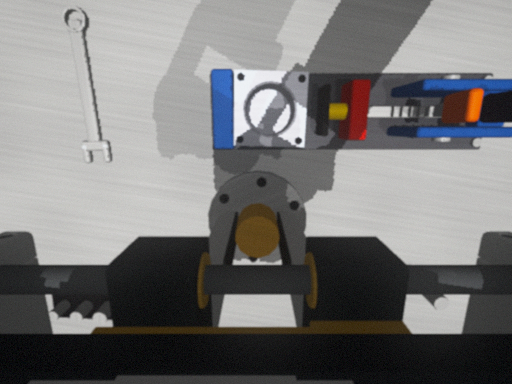

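The wrist view puts the flange where predicted, so the cover is centred in the grip. The bore is at about (270,108), the housing lies against the blue stop, and the pad at (322,110) is clear of it. I'll refine the bore position.

Run:
```python
from h import *
c=load('w3'); im=c['frame']; g=cv2.cvtColor(im,cv2.COLOR_RGB2GRAY)
roi=g[66:152,232:312]; print(roi[40:46:5,::4].tolist(), roi[::4,37].tolist())
cs,hi=cv2.findContours((roi<125).astype(np.uint8),cv2.RETR_CCOMP,cv2.CHAIN_APPROX_NONE)
for k in cs:
    if len(k)>40:
        e=cv2.fitEllipse(k) ; p=(e[0][0]+232,e[0][1]+66); print(len(k),np.round(p,1),np.round(e[1],1),onz(c,*p,.082).round(4))
hs=cv2.cvtColor(im,cv2.COLOR_RGB2HSV)
```

```text
[[74, 238, 237, 143, 112, 239, 237, 238, 240, 185, 151, 158, 154, 121, 235, 80, 206, 238, 159, 59], [85, 237, 237, 159, 117, 238, 238, 239, 240, 113, 117, 109, 111, 225, 236, 80, 207, 239, 241, 56]] [171, 202, 234, 235, 152, 78, 236, 239, 240, 233, 163, 110, 111, 112, 114, 110, 111, 93, 147, 152, 106, 77]
446 [273.2 111.6] [88.8 98.3] [ 0.5365 -0.1156  0.082 ]
179 [268.2 109.4] [40.6 44.6] [ 0.5351 -0.1214  0.082 ]
191 [295.4 110.7] [28.7 87.3] [ 0.5315 -0.0915  0.082 ]
```

Run:
```python
from h import *
c=load('w3'); g=cv2.cvtColor(c['frame'],cv2.COLOR_RGB2GRAY)
for y in(104,108,112): print(y,g[y,240:252].tolist(),g[y,286:300].tolist())
for x in(262,267,272,277): print(x,g[80:90,x].tolist(),g[126:140,x].tolist())
```

```text
104 [239, 237, 233, 209, 166, 126, 93, 92, 101, 111, 142, 213] [158, 180, 167, 131, 88, 83, 81, 93, 128, 175, 210, 230, 222, 185]
108 [236, 236, 232, 182, 130, 105, 90, 101, 107, 137, 204, 235] [220, 235, 233, 198, 129, 87, 85, 84, 110, 161, 202, 233, 240, 241]
112 [238, 237, 237, 216, 168, 124, 97, 102, 135, 196, 236, 238] [235, 238, 236, 218, 157, 99, 82, 87, 124, 173, 209, 232, 241, 239]
262 [236, 232, 197, 157, 136, 98, 82, 80, 74, 116] [145, 147, 133, 119, 105, 106, 108, 107, 106, 127, 142, 146, 147, 149]
267 [229, 198, 164, 126, 91, 80, 83, 81, 117, 192] [108, 108, 109, 106, 106, 106, 107, 105, 98, 98, 110, 133, 146, 150]
272 [223, 188, 152, 120, 89, 84, 80, 82, 102, 173] [128, 129, 137, 134, 124, 103, 109, 101, 92, 98, 104, 122, 119, 119]
277 [232, 219, 178, 147, 112, 87, 81, 84, 86, 85] [233, 233, 235, 237, 236, 207, 147, 105, 114, 112, 121, 110, 104, 103]
```

Run:
```python
from h import *
c=load('w3')
for P in([.5337,-.1195,.082],[.534,-.119,.082]):
  q=np.array([proj(c,np.array(P)+.028*np.array([np.cos(a),np.sin(a),0])) for a in np.linspace(0,6.28,180)])
  print(proj(c,P).round(1),q.min(0).round(1),q.max(0).round(1))
```

```text
[270.1 108.4] [244.8  81.4] [295.5 134.3]
[270.5 108.8] [245.2  81.8] [295.9 134.7]
```

Call:
carry_out(series=[{"travel": [-0.044, 0, 0], "twist": [0, 0, 0], "jaw": 1}, {"travel": [-0.0428, 0, -0.01], "twist": [0, 0, 0], "jaw": 1}, {"travel": [0, 0, -0.05], "twist": [0, 0, 0], "jaw": 1}, {"travel": [0, 0, -0.03], "twist": [0, 0, 0], "jaw": 1}, {"travel": [0, 0, -0.012], "twist": [0, 0, 0], "jaw": 1}, {"travel": [0, 0, 0], "twist": [0, 0, 0], "jaw": 1}, {"travel": [0, 0, 0], "twist": [0, 0, 0], "jaw": 1}, {"travel": [0, 0, 0], "twist": [0, 0, 0], "jaw": 1}])

```text
t: 6.05
tool_pos: [0.5367, -0.1217, 0.1139]
orientation: [[-0.987, -0.161, 0.002], [-0.161, 0.987, -0.001], [-0.002, -0.001, -1.0]]
ft_force: [-0.3, -0.3, -2.8]
gripper_width: 0.287
grasp_force: 40.0
```

Run:
```python
from h import *
s=r.read_state(); print(s['t'],np.array(s['tool_pos']).round(4),np.array(s['orientation']).round(4).tolist(),s['ft_force'])
```

```text
6.05 [ 0.5367 -0.1217  0.1139] [[-0.987, -0.161, 0.0024], [-0.161, 0.987, -0.0011], [-0.0022, -0.0014, -1.0]] [-0.26940066 -0.33954623 -2.83999681]
```

Call:
carry_out(series=[{"travel": [-0.002, 0.0013, 0], "twist": [0, 0, 0], "jaw": 1}, {"travel": [0, 0, -0.006], "twist": [0, 0, 0], "jaw": 1}, {"travel": [0, 0, -0.004], "twist": [0, 0, 0], "jaw": 1}, {"travel": [0, 0, -0.003], "twist": [0, 0, 0], "jaw": 1}, {"travel": [0, 0, -0.002], "twist": [0, 0, 0], "jaw": 1}, {"travel": [0, 0, 0], "twist": [0, 0, 0], "jaw": 1}])

```text
t: 6.8
tool_pos: [0.5336, -0.12, 0.0972]
orientation: [[-0.987, -0.161, -0.0], [-0.161, 0.987, 0.0], [0.0, 0.0, -1.0]]
ft_force: [-0.1, 1.1, -2.4]
gripper_width: 0.289
grasp_force: 40.0
```

Call:
carry_out(series=[{"travel": [0, 0, -0.001], "twist": [0, 0, 0], "jaw": 1}, {"travel": [0, 0, -0.001], "twist": [0, 0, 0], "jaw": 1}, {"travel": [0, 0, -0.0005], "twist": [0, 0, 0], "jaw": 1}, {"travel": [0, 0, 0], "twist": [0, 0, 0], "jaw": 1}])

```text
t: 7.3
tool_pos: [0.5338, -0.1201, 0.0954]
orientation: [[-0.987, -0.161, 0.0], [-0.161, 0.987, -0.0], [-0.0, -0.0, -1.0]]
ft_force: [-2.0, -0.1, 1.1]
gripper_width: 0.289
grasp_force: 40.0
```

Call:
carry_out(series=[{"travel": [0, 0, -0.0008], "twist": [0, 0, 0], "jaw": 1}, {"travel": [0, 0, 0], "twist": [0, 0, 0], "jaw": 1}, {"travel": [0, 0, 0], "twist": [0, 0, 0], "jaw": 0.5}, {"travel": [0, 0, 0], "twist": [0, 0, 0], "jaw": 0.4}, {"travel": [0, 0, 0], "twist": [0, 0, 0], "jaw": 0.4}, {"travel": [0, 0, 0], "twist": [0, 0, 0], "jaw": 0.3}, {"travel": [0, 0, 0], "twist": [0, 0, 0], "jaw": 0.3}, {"travel": [0, 0, 0.03], "twist": [0, 0, 0], "jaw": 0.2}, {"travel": [0, 0, 0.05], "twist": [0, 0, 0], "jaw": 0}, {"travel": [0.03, 0, 0.05], "twist": [0, 0, 0], "jaw": 0}, {"travel": [0.055, 0, 0], "twist": [0, 0, 0], "jaw": 0}, {"travel": [0, 0, 0], "twist": [0, 0, 0], "jaw": 0}])

```text
t: 8.8
tool_pos: [0.6206, -0.12, 0.2231]
orientation: [[-0.987, -0.162, -0.001], [-0.162, 0.987, 0.0], [0.001, 0.0, -1.0]]
ft_force: [-0.2, 0.3, -0.2]
gripper_width: 1.002
grasp_force: 0.0
```

Run:
```python
from h import *
s=r.read_state(); print(s['t'],np.array(s['tool_pos']).round(4),s['ft_force'],s['gripper_width'])
c=snap('wrist','w4')
for P,rad in(([.5346,-.1203,.090],.036),([.5346,-.1203,.120],.014)):
  q=np.array([proj(c,np.array(P)+rad*np.array([np.cos(a),np.sin(a),0])) for a in np.linspace(0,6.28,180)])
  print(proj(c,P).round(1),q.min(0).round(1),q.max(0).round(1))
cv2.imwrite('pics/w4c.png',cv2.resize(c['frame'][40:180,180:512],None,fx=2.4,fy=2.4,interpolation=cv2.INTER_CUBIC)[:,:,::-1])
```

```text
8.8 [ 0.6206 -0.12    0.2231] [-0.15416105  0.28786469 -0.19865684] 1.0022244440415895
[269.  109.6] [236.7  75. ] [301.3 142.3]
[270.3 107.8] [256.4  93.2] [284.2 122.2]
```

View pics/w4c.png

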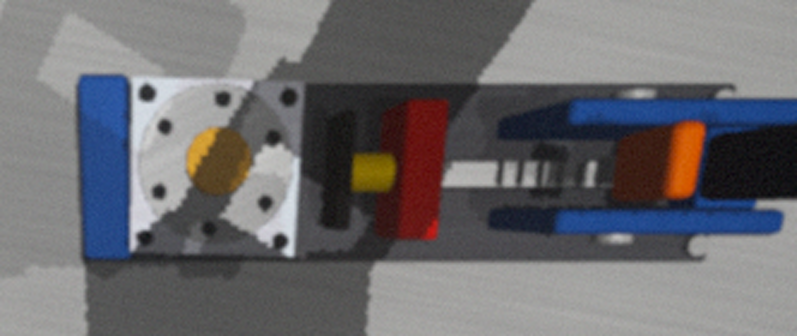

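Seated: the flange spans u 237-303, v 75-142 as predicted, with the boss at (271,107). Pad, red block and paddle are visible, so I'll measure them.

Run:
```python
from h import *
c=load('w4'); O=np.array([.5186,-.0216]); e=np.array([.160,-.987])
def cl(u,v,z):
    p=onz(c,180+u/2.4,40+v/2.4,z)[:2]-O; return np.round([p@e*1000,p@[-e[1],e[0]]*1000],1)
for n,a in dict(stopface=(130,165,.067),padface=(322,170,.056),redtop=(428,170,.059),cheekL=(498,110,.087),paddletop=(685,160,.139),posttop=(705,165,.145)).items(): print(n,cl(*a))
print('hover', O+(-.120)*e)
```

```text
stopface [140.6  -2.2]
padface [42.5 -0.6]
redtop [-11.1  -0.5]
cheekL [-30.8 -25.7]
paddletop [-82.3  -0.3]
posttop [-85.8   1.9]
hover [0.4994  0.09684]
```

Call:
carry_out(series=[{"travel": [-0.0242, 0.0432, 0], "twist": [0, 0, 0], "jaw": 0}, {"travel": [-0.0242, 0.0432, 0], "twist": [0, 0, 0], "jaw": 0}, {"travel": [-0.0242, 0.0432, 0], "twist": [0, 0, 0], "jaw": 0}, {"travel": [-0.0242, 0.0432, 0], "twist": [0, 0, 0], "jaw": 0}, {"travel": [-0.0242, 0.0432, 0], "twist": [0, 0, 0], "jaw": 0}, {"travel": [0, 0, -0.03], "twist": [0, 0, 0], "jaw": 0}, {"travel": [0, 0, -0.02], "twist": [0, 0, 0], "jaw": 0}, {"travel": [0, 0, 0], "twist": [0, 0, 0], "jaw": 0}, {"travel": [0, 0, 0], "twist": [0, 0, 0], "jaw": 0}, {"travel": [0, 0, 0], "twist": [0, 0, 0], "jaw": 0}])

```text
t: 10.1
tool_pos: [0.4983, 0.0958, 0.1754]
orientation: [[-0.987, -0.16, 0.002], [-0.16, 0.987, -0.0], [-0.002, -0.0, -1.0]]
ft_force: [0.0, 0.2, 0.3]
gripper_width: 0.999
grasp_force: 0.0
```

Run:
```python
from h import *
s=r.read_state(); t=np.array(s['tool_pos']); print(s['t'],t.round(4),s['ft_force'],s['gripper_width'])
O=np.array([.5186,-.0216]); e=np.array([.160,-.987]); d=t[:2]-O; print('clamp',d@e,d@[-e[1],e[0]])
c=snap('wrist','w5')
def P(x,y,z): return np.r_[O+e*x+np.array([-e[1],e[0]])*y,z]
print('paddle top mid',proj(c,P(-.0837,0,.139)),'post top mid',proj(c,P(-.136,0,.145)),'tips',proj(c,P(-.119+.047,0,.17)),proj(c,P(-.119-.047,0,.17)))
```

```text
10.1 [0.4983 0.0958 0.1754] [0.01074356 0.22641751 0.28472057] 0.9985790907976717
clamp -0.1190826010029869 -0.001241727090464266
paddle top mid [214.55455177 209.69037913] post top mid [277.45174922 211.98897684] tips [191.92140943 222.73541808] [321.29514539 222.83636709]
```

View pics/w5.png

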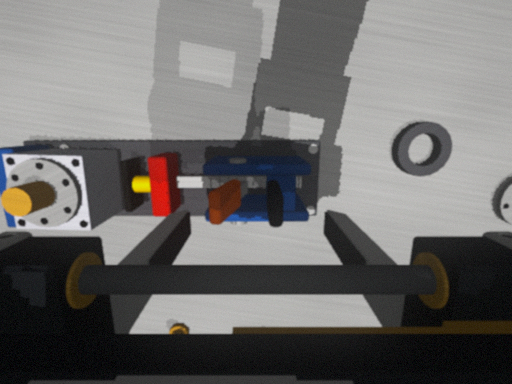

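The paddle top is at about (217,210) and the post top at (276,211), both as predicted, between the finger tips at (190,214) and (326,214). I'll descend and make the first stroke.

Call:
carry_out(series=[{"travel": [0.001, 0, -0.03], "twist": [0, 0, 0], "jaw": 0}, {"travel": [0, 0, -0.025], "twist": [0, 0, 0], "jaw": 0}, {"travel": [0, 0, -0.012], "twist": [0, 0, 0], "jaw": 0}, {"travel": [0, 0, 0], "twist": [0, 0, 0], "jaw": 0.25}, {"travel": [-0.0004, 0.0025, 0], "twist": [0, 0, 0], "jaw": 0.3}, {"travel": [-0.0004, 0.0025, 0], "twist": [0, 0, 0], "jaw": 0.35}, {"travel": [0, 0, 0], "twist": [0, 0, 0], "jaw": 0.45}, {"travel": [0, 0, 0], "twist": [0, 0, 0], "jaw": 0.55}, {"travel": [0, 0, 0], "twist": [0, 0, 0], "jaw": 0.6}, {"travel": [0, 0, 0], "twist": [0, 0, 0], "jaw": 0.65}, {"travel": [0, 0, 0], "twist": [0, 0, 0], "jaw": 0.65}], newtons=30)

```text
t: 11.52
tool_pos: [0.4998, 0.0986, 0.1102]
orientation: [[-0.987, -0.162, 0.004], [-0.162, 0.987, -0.006], [-0.003, -0.007, -1.0]]
ft_force: [-2.1, -8.9, 8.1]
gripper_width: 0.396
grasp_force: 31.4
```

```bash
cat >> h.py <<'E'
O=np.array([.5186,-.0216]); e=np.array([.160,-.987]); nn=np.array([-e[1],e[0]])
def P(x,y,z): return np.r_[O+e*x+nn*y,z]
def jawq(tag):
    s=r.read_state(); t=np.array(s['tool_pos']); print(s['t'],t.round(4),np.round(s['ft_force'],1),round(s['gripper_width']*94,1),s['grasp_force'])
    for n,z in(('top',.056),('wrist',.055)):
        c=snap(n,n+tag); h=cv2.cvtColor(c['frame'],cv2.COLOR_RGB2HSV)
        m=cv2.inRange(h,(0,150,60),(4,255,255))|cv2.inRange(h,(174,150,60),(179,255,255))
        k,_,st,ce=cv2.connectedComponentsWithStats(m)
        for i in range(1,k):
            if st[i][4]>60:
                p=onz(c,*ce[i],z)[:2]-O
                if abs(p@nn)<.05: print(n,ce[i].round(1),st[i].tolist(),'x',(p@e*1000).round(1),(p@nn*1000).round(1))
E
python3 -c "
from h import *
jawq('6')"
```

```text
11.525 [0.4998 0.0986 0.1102] [-2.1 -8.9  8.1] 37.3 31.376984305679798
top [284.9 211.7] [279, 200, 13, 24, 182] x 8.3 0.1
wrist [120.3 195.7] [95, 158, 51, 80, 3021] x 1.9 -4.7
```

Run:
```python
from h import *
for n,z in(('top0',.056),('w4',.055),('w5',.055),('top6',.056),('wrist6',.055)):
    c=load(n); h=cv2.cvtColor(c['frame'],cv2.COLOR_RGB2HSV)
    m=cv2.inRange(h,(0,150,60),(4,255,255))|cv2.inRange(h,(174,150,60),(179,255,255))
    k,_,st,ce=cv2.connectedComponentsWithStats(m)
    for i in range(1,k):
        if st[i][4]>60:
            p=onz(c,*ce[i],z)[:2]-O
            if abs(p@nn)<.05: print(n,ce[i].round(1),st[i].tolist(),'x',(p@e*1000).round(1),(p@nn*1000).round(1))
```

```text
top0 [279.2 212.9] [274, 201, 12, 25, 184] x -8.5 -0.1
w4 [355.2 109.6] [345, 81, 22, 59, 1005] x -8.5 -2.2
w5 [163.1 184.3] [148, 154, 32, 63, 1564] x -12.3 -3.4
top6 [284.9 211.7] [279, 200, 13, 24, 182] x 8.3 0.1
wrist6 [120.3 195.7] [95, 158, 51, 80, 3021] x 1.9 -4.7
```

Call:
carry_out(series=[{"travel": [0, 0, 0], "twist": [0, 0, 0], "jaw": 0.3}, {"travel": [0, 0, 0], "twist": [0, 0, 0], "jaw": 0}, {"travel": [0, 0, 0], "twist": [0, 0, 0], "jaw": 0}, {"travel": [0, 0, 0], "twist": [0, 0, 0], "jaw": 0}, {"travel": [0, 0, 0], "twist": [0, 0, 0], "jaw": 0}, {"travel": [0, 0, 0], "twist": [0, 0, 0], "jaw": 0}, {"travel": [0, 0, 0], "twist": [0, 0, 0], "jaw": 0}])

```text
t: 12.5
tool_pos: [0.4973, 0.1012, 0.1066]
orientation: [[-0.987, -0.161, -0.002], [-0.161, 0.987, 0.0], [0.001, 0.001, -1.0]]
ft_force: [-0.0, -1.2, -1.3]
gripper_width: 0.995
grasp_force: 0.4
```

```bash
python3 -c "
from h import *
jawq('7')"
```

```text
12.5 [0.4973 0.1012 0.1066] [-0.  -1.2 -1.3] 93.6 0.4334968188777566
top [284.9 211.7] [279, 200, 13, 24, 182] x 8.3 0.1
wrist [114.7 199.2] [89, 161, 52, 80, 3173] x 1.8 -5.0
```

Call:
carry_out(series=[{"travel": [0.0008, -0.004, 0], "twist": [0, 0, 0], "jaw": 0}, {"travel": [0, 0, 0], "twist": [0, 0, 0], "jaw": 0}, {"travel": [0, 0, 0], "twist": [0, 0, 0], "jaw": 0}, {"travel": [-0.0004, 0.002, 0], "twist": [0, 0, 0], "jaw": 0.25}, {"travel": [-0.0004, 0.002, 0], "twist": [0, 0, 0], "jaw": 0.3}, {"travel": [0, 0, 0], "twist": [0, 0, 0], "jaw": 0.35}, {"travel": [0, 0, 0], "twist": [0, 0, 0], "jaw": 0.4}, {"travel": [0, 0, 0], "twist": [0, 0, 0], "jaw": 0.45}, {"travel": [0, 0, 0], "twist": [0, 0, 0], "jaw": 0.5}, {"travel": [0, 0, 0], "twist": [0, 0, 0], "jaw": 0.5}, {"travel": [0, 0, 0], "twist": [0, 0, 0], "jaw": 0.5}])

```text
t: 13.98
tool_pos: [0.4993, 0.0964, 0.1082]
orientation: [[-0.987, -0.162, 0.002], [-0.162, 0.987, -0.01], [-0.001, -0.011, -1.0]]
ft_force: [0.7, -18.9, 3.4]
gripper_width: 0.502
grasp_force: 9.4
```

```bash
python3 -c "
from h import *
jawq('8')"
```

```text
13.975 [0.4993 0.0964 0.1082] [  0.7 -18.9   3.4] 47.2 9.3946645577671
top [286.3 211.5] [281, 200, 12, 24, 186] x 12.3 -0.2
wrist [118.1 197. ] [93, 159, 51, 79, 3088] x 5.6 -4.8
```

Call:
carry_out(series=[{"travel": [0, 0, 0], "twist": [0, 0, 0], "jaw": 0.55}, {"travel": [0, 0, 0], "twist": [0, 0, 0], "jaw": 0.6}, {"travel": [0, 0, 0], "twist": [0, 0, 0], "jaw": 0.65}, {"travel": [0, 0, 0], "twist": [0, 0, 0], "jaw": 0.65}, {"travel": [0, 0, 0], "twist": [0, 0, 0], "jaw": 0.65}])

```text
t: 14.7
tool_pos: [0.499, 0.0983, 0.1082]
orientation: [[-0.987, -0.162, 0.002], [-0.162, 0.987, -0.006], [-0.001, -0.007, -1.0]]
ft_force: [-0.9, -10.5, 4.3]
gripper_width: 0.408
grasp_force: 31.0
```

Run:
```python
from h import *
jawq('9'); c=snap('side','side9')
cv2.imwrite('pics/s9c.png',cv2.resize(c['frame'][175:285,190:320],None,fx=5,fy=5,interpolation=cv2.INTER_CUBIC)[:,:,::-1])
```

```text
14.7 [0.499  0.0983 0.1082] [ -0.9 -10.5   4.3] 38.3 31.020156294107437
top [288.6 211.1] [283, 199, 12, 25, 184] x 19.1 -0.3
wrist [108.2 197.1] [82, 159, 53, 79, 3192] x 12.2 -4.9
```

View pics/s9c.png

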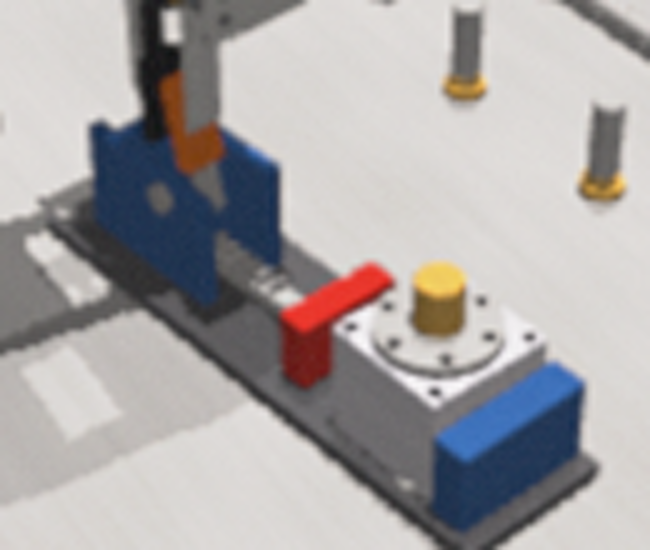

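The side crop shows the cover level on the housing, the housing tight against the stop, and the red block close behind it at (330,330) with the pad about to touch. Next I'll release and make a third stroke in stages.

Call:
carry_out(series=[{"travel": [0, 0, 0], "twist": [0, 0, 0], "jaw": 0.3}, {"travel": [0.0004, -0.002, 0], "twist": [0, 0, 0], "jaw": 0}, {"travel": [0.0004, -0.002, 0], "twist": [0, 0, 0], "jaw": 0}, {"travel": [0, 0, 0], "twist": [0, 0, 0], "jaw": 0}, {"travel": [0, 0, 0], "twist": [0, 0, 0], "jaw": 0}, {"travel": [0, 0, 0], "twist": [0, 0, 0], "jaw": 0}, {"travel": [0, 0, 0], "twist": [0, 0, 0], "jaw": 0}])

```text
t: 15.72
tool_pos: [0.4986, 0.0973, 0.1071]
orientation: [[-0.987, -0.161, -0.0], [-0.161, 0.987, 0.001], [0.0, 0.001, -1.0]]
ft_force: [0.5, 0.5, -0.5]
gripper_width: 1.002
grasp_force: 0.0
```

Call:
carry_out(series=[{"travel": [-0.0004, 0.002, 0], "twist": [0, 0, 0], "jaw": 0.25}, {"travel": [-0.0004, 0.002, 0], "twist": [0, 0, 0], "jaw": 0.3}, {"travel": [0, 0, 0], "twist": [0, 0, 0], "jaw": 0.35}, {"travel": [0, 0, 0], "twist": [0, 0, 0], "jaw": 0.4}, {"travel": [0, 0, 0], "twist": [0, 0, 0], "jaw": 0.45}, {"travel": [0, 0, 0], "twist": [0, 0, 0], "jaw": 0.5}, {"travel": [0, 0, 0], "twist": [0, 0, 0], "jaw": 0.5}, {"travel": [0, 0, 0], "twist": [0, 0, 0], "jaw": 0.5}])

```text
t: 16.73
tool_pos: [0.4994, 0.0956, 0.1082]
orientation: [[-0.987, -0.162, 0.002], [-0.162, 0.987, -0.012], [-0.001, -0.012, -1.0]]
ft_force: [1.0, -21.1, 3.7]
gripper_width: 0.506
grasp_force: 10.7
```

```bash
python3 -c "
from h import *
jawq('10')"
```

```text
16.725 [0.4994 0.0956 0.1082] [  1.  -21.1   3.7] 47.6 10.739109814167023
top [289.5 210.9] [284, 199, 12, 25, 185] x 21.9 -0.1
wrist [108.9 197. ] [82, 159, 54, 80, 3217] x 14.9 -4.8
```

Call:
carry_out(series=[{"travel": [0, 0, 0], "twist": [0, 0, 0], "jaw": 0.55}, {"travel": [0, 0, 0], "twist": [0, 0, 0], "jaw": 0.6}, {"travel": [0, 0, 0], "twist": [0, 0, 0], "jaw": 0.65}, {"travel": [0, 0, 0], "twist": [0, 0, 0], "jaw": 0.65}, {"travel": [0, 0, 0], "twist": [0, 0, 0], "jaw": 0.65}])

```text
t: 17.45
tool_pos: [0.499, 0.0983, 0.1082]
orientation: [[-0.987, -0.162, 0.002], [-0.162, 0.987, -0.006], [-0.001, -0.007, -1.0]]
ft_force: [-0.3, -10.5, 5.9]
gripper_width: 0.407
grasp_force: 31.5
```

Run:
```python
from h import *
jawq('11'); c=snap('wrist','w11'); s=snap('side','s11')
a=cv2.resize(c['frame'][130:250,0:250],(780,374),interpolation=cv2.INTER_CUBIC)
h=cv2.cvtColor(c['frame'],cv2.COLOR_RGB2HSV); m=cv2.inRange(h,(22,130,60),(35,255,255))[:, :130]
k,_,st,ce=cv2.connectedComponentsWithStats(m); print([(ce[i].round(1),st[i].tolist()) for i in range(1,k) if st[i][4]>20])
for x in(.060,.052,.048): print(x,proj(c,P(x,0,.038)).round(1))
cv2.imwrite('pics/w11c.png',a[:,:,::-1])
```

```text
17.45 [0.499  0.0983 0.1082] [ -0.3 -10.5   5.9] 38.2 31.529108695685863
top [292.1 210.5] [287, 199, 12, 24, 184] x 29.3 -0.5
wrist [ 97.  197.1] [69, 159, 57, 79, 3322] x 22.2 -4.8
[(array([ 73. , 199.3]), [70, 192, 7, 15, 61])]
0.06 [ 68.9 197.2]
0.052 [ 77.2 197.2]
0.048 [ 81.3 197.3]
```

View pics/w11c.png

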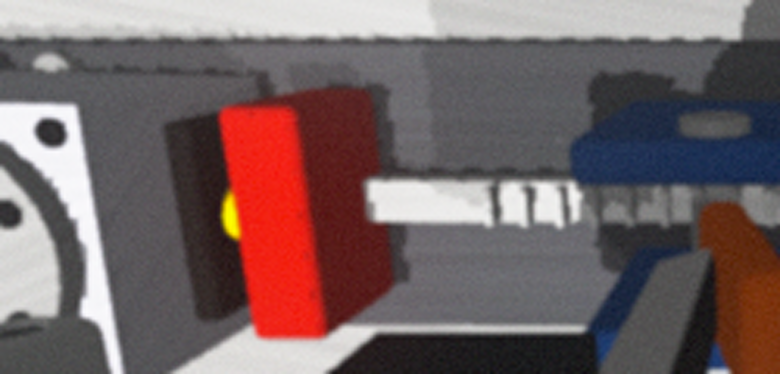

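Run:
```python
from h import *
c=load('w11')
for n,u,v,z in(('red front a',222,108,.059),('red back a',296,106,.059),('red front b',258,337,.059),('red back b',328,335,.059),('pad a',167,125,.056),('pad b',200,320,.056),('hous a',78,105,.082),('hous b',122,370,.082)):
    p=onz(c,u*250/780,130+v*120/374,z)[:2]-O; print(n,(p@e*1000).round(1),(p@nn*1000).round(1))
```

```text
red front a 38.1 -34.6
red back a 17.6 -35.3
red front b 38.1 33.0
red back b 17.4 32.3
pad a 56.4 -29.4
pad b 56.7 29.0
hous a 57.5 -38.6
hous b 59.8 32.5
```

The crop shows the pad on the housing, with the red block's front at clamp x 38 mm and the pad face at 57 mm. About 10.5 mm of plunger still shows, so the pad is pressed back roughly 11-14 mm. The trigger is still squeezed, so I'll hand in.

```bash
python3 -c "
from h import *
print(job_done())"
```

```text
the job is handed in; nothing more can be done
None
```

I seated the cover level in the housing bore and pumped the trigger three strokes; by my camera measurements the pad is pressed back about 11–14 mm (half way is 12). I handed the job in at about 17.5 s with the trigger still squeezed; no verdict came back.

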